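# Load a TV power board into the solder pallet

## Task

Get the tan power board ready for soldering. Swing the pallet's hold-down bar right back out of the way, lower the board by hand (do not drop it) into the pallet's pocket with its white plugs in the notch and let go, swing the bar back over it all the way to the stop post, then turn the red-handled hook catch fully round the end of the bar. Leave everything else on the mat where it lies.

Things in the scene. Friction and masses are not known exactly. Their poses are not given: they have to be found in the camera images.
- power_board: Tan circuit board, 120 x 90 x 3 mm, about 0.24 kg, flat on the mat, parts up. Origin: centre of its underside; x along the 120 mm side, z up. At the +x end a yellow and black transformer (31 mm high); at the -x end two blue capacitors (30 mm), a copper coil and two white plugs, 12 mm high and together 40 mm wide, that stick out 6 mm over the middle of the -x edge.
- heat_sink (a point): Top centre of the power board's aluminium heat sink, 35 mm above the board's underside, over its origin and balance point. The sink is 56 mm along the board's x, 12 mm wide along y, 32 mm tall: grip it on its two long faces; within 14 mm of its middle the board beside it is free of tall parts out to both edges.
- plug_edge (a point): On the power board: top of the middle of its -x edge, 60 mm from the board's centre, where the white plugs are.
- pallet: Slate-grey solder pallet, fixed, 240 mm along its x, 150 mm along its y, aluminium angle strips on the long edges. Origin: centre of its underside, on the mat; z up. Rim 16 mm high, pocket floor 8 mm; the strips stand 24 mm high. Its -x end, nearer the robot, carries the stop post and hook catch; its +x end carries the bar's pivot.
- pocket (a point): Centre of the pocket's floor; axes as the pallet's. The pocket is 125 mm along x, 95 mm along y, 8 mm deep, with a 3 mm bevel round its mouth. The board lies in it with its x along the pallet's x and 2.5 mm play on each side. In the middle of the pocket's -x wall a notch 46 mm wide and 11 mm deep takes the plugs: the board goes in only this way round.
- hold_bar (a joint): Angle of the aluminium hold-down bar about its upright pivot, rad: 0 = against the stop post, lying over the middle of the pocket along the pallet's x; grows as the free end swings towards the pallet's +y side (clockwise from above) to 1.4 = against the open stop. From 1.2 the pocket is clear. Light friction (about 0.6 N at the knob): it stays where it is left. Starts part way over the pocket.
- bar_pivot (a point): On the bar's pivot axis, at the height of the bar's top, 93 mm from the pallet's centre along its +x. Above it a bolt head, to 10 mm over the bar.
- bar_nose (a point): On the bar: top of its round nose (free end), 173 mm from the pivot axis. The bar is 18 mm wide, its underside 52 mm and its top 64 mm above the pallet's underside; the seated board's heat sink stays 4 mm under the bar's two orange tips.
- bar_knob (a point): On the bar: middle of the black upright knob near its free end, 137 mm from the pivot axis and 14 mm above the bar's top. The knob is round, 15 to 18 mm across, and stands 30 mm tall on the bar; it can be pushed from either side or straddled by the fingers.
- hook_catch (a joint): Angle of the steel hook catch about the upright pin on the stop post, rad: 0 = fully closed (end stop), its downturned tip on the far (+y) side of the bar's nose; grows to 1.57 as it turns open (anticlockwise from above). Starts open. Light friction (about 1 N at the peg): stays where it is left. The tip meets the bar if the bar is not home.
- catch_pivot (a point): On the catch's pin, at the top of the catch's plate, 70 mm above the pallet's underside. A 5 mm bolt head stands on it.
- catch_peg (a point): On the catch: middle of its red upright peg, 36 mm from the pin's axis and 15 mm above the catch's plate. The peg is round, 12 to 13 mm across and 30 mm tall on the plate. Seen from the pin it lies in the pallet's -x direction when the catch is closed and in its -y direction when it is open.
- tcon_board: Green circuit board with a steel shield and a long white plug, 100 x 70 x 9 mm, lying on the mat; origin: centre of its underside. Not wanted: leave it where it lies.
- pliers: Long-nose pliers with green handles, 130 mm long, lying on the mat; origin at the joint, underside. Leave alone.
- screwdriver: Screwdriver, orange handle, 190 mm long, 26 mm thick, lying on the mat; origin under its middle. Leave alone.
- remote: Black remote control, 165 x 45 x 18 mm, lying on the mat; origin: centre of its underside. Leave alone.
- solder_reel: Reel of solder standing on its flat end, 54 mm across, 43 mm high; origin: centre of its underside. Leave alone.
Not all that is in view belongs to the job. Of the things shaped like the power_board, the tan one is meant.

How it is judged:
On the way, in this order (a step that is already met when the one before it is completed fails the run):
1. the hold-down bar is swung back clear of the pocket (value of joint hold_bar above 1.2 rad), for 0.2 s.
2. the board is lowered into the pocket, plugs at the notch, with the fingers still on it (z of power_board in the frame of pocket below 0.005 m and horizontal distance between power_board and pocket below 0.005 m and x of plug_edge in the frame of pocket below -0.05 m and contact force between the fingers and power_board above 0.5 N), for 0.05 s.
3. the board lies flat in the pocket, let go (z of power_board in the frame of pocket below 0.0025 m and horizontal distance between power_board and pocket below 0.005 m and x of plug_edge in the frame of pocket below -0.05 m and angle between power_board's own z axis and vertical below 0.04 rad and value of joint hold_bar above 0.9 rad and contact force between the fingers and power_board below 0.1 N), for 0.2 s.
4. the bar is swung over the board to its stop, the catch still open (value of joint hold_bar below 0.025 rad and value of joint hook_catch above 0.8 rad and z of power_board in the frame of pocket below 0.0025 m), for 0.1 s.
5. the hook catch is turned round the end of the bar (value of joint hook_catch below 0.17 rad and value of joint hold_bar below 0.025 rad), for 0.2 s.
At the end, for the whole second after the job is handed in: The power board lies flat in the pallet's pocket (within 5 mm of its centre, within 2.5 mm of its floor, plugs at the notch) and at rest, the hold-down bar is against its stop post (within 0.025 rad) and the hook catch is fully round its nose (within 0.17 rad) (all of step 5 and z of power_board in the frame of pocket below 0.0025 m and horizontal distance between power_board and pocket below 0.005 m and x of plug_edge in the frame of pocket below -0.05 m and angle between power_board's own z axis and vertical below 0.04 rad and linear speed of power_board below 0.02 m/s); the robot touches nothing.
It fails at once if another thing on the mat is moved by more than 30 mm (distance of any of tcon_board, pliers, screwdriver, remote, solder_reel from where it was at the start of the episode above 0.03 m).
It also fails if it takes over 72 s, if anything falls off the work surface, if the arm or the gripper's body presses on something with over 40 N, if the wrist force passes 120 N, or if a joint passes its speed limit or range.

## Robot

A 7-joint arm with a two-finger parallel gripper is mounted at the origin on the work surface. World frame = base frame: x ahead of the robot, y to its left, z up, the work surface at z = 0. Lengths are in m, angles in rad, forces in N, time in s.
With the tool pointing down it reaches from about 0.35 to 0.9 m from the base axis. Payload 8.1 kg.
Tool frame: the origin (TCP) lies on the centre line of the jaws, within the pads' length; the fingertips stand 19 mm ahead of it and the grasp point (between the pads) is the TCP (arm.tip_reach is the distance from the TCP to the fingertips, in m); z points along the fingers, y is the line along which they close (so a half turn about z gives the same grasp; the last joint's range is limited). The gripper opens to 92 mm and grips with 3 to 60 N. Pads are 19 mm wide; open, the fingers measure 130 mm over their backs; the gripper's body (75 mm by 190 mm) begins 47 mm behind the grasp point.
Start: joints at [-1.31, 0.434, 0.025, 1.573, -0.012, 1.134, -0.075], TCP at [0.222, 0.584, 0.246] pointing down, gripper open.
Joint ranges: [-2.62, 2.62], [-0.44, 2.09], [-1.27, 1.32], [0.08, 2.57], [-1.32, 4.46], [0.12, 2], [-2.74, 2.74]. Speed limits (rad/s): [2.22, 2.22, 3.01, 3.01, 3.14, 3.14, 3.14].

## Interface

Orientations are given as a rotation vector (axis times angle).
In Python, from cell import arm gives the robot as it stands.
- The arm moves only by the tool arm_command, never from a script. Its argument "targets" is a list that holds one entry, the list of rows, each a list of 6 numbers: the shift along the tool's x, y, z in m, then the turn, a rotation vector about the tool's x, y, z in rad. A call has 1 to 10 rows; each row shifts and turns the commanded pose from where the row before left it, along the tool's axes as they then stand; what a row does not reach is not made up. A row lasts 1/8 s, in which the tool goes at most 62.5 mm and 10.7 degrees, less where a joint would pass 70% of its speed; a pose out of reach is approached as far as the arm can. A call with a gripper value outside its range is refused whole. "jaw" is the finger opening in m, from 0 to 0.0918, set as the call begins (left out, the last holds). The fingers move at their own pace and stop on an object; "newtons" is the grip in N (left out, the last holds). Time passes only in rows, so rows that do not move let the fingers close. It gives the time, the measured TCP pose, the force, the opening and the grip force at its end, in the units of the state.
- arm.observe(): the state, without advancing time (a new reading comes with each control period).
- arm.get_image(name): name is "scene" or "side" or "wrist"; returns a dict with "pixels" (384x512x3 uint8, red, green, blue), "z_map" (384x512 float32, m along the optical axis (not along the pixel's ray), 0 where there is no reading), "fx", "fy", "cx", "cy" (pixels), "dist" ([k1, k2, p1, p2, k3] as OpenCV has them; the pictures are not rectified), "xyz" and "rotation" of the camera in the world; the wrist camera has in their place "T_tool_cam" (4x4, takes a point from camera to tool coordinates, whose origin is the TCP and whose axes are the flange's). Camera axes: x right, y down, z forward; pixel columns grow to the right and rows downward; lengths in m; the calibration is good to about 2 mm. A picture is of the moment at which its call begins: read the wrist's pose just before it.
- arm.sign_off(): hands the job in; it is judged then, once.
The state is a dict: "clock": time; "joints": joint angles; "dq": joint speeds; "joint_efforts": joint torques, N m; "position": TCP position; "ee_rot": TCP orientation; "force": force on the tool from outside, world axes, zero at the start; "ft_torque": the same for the moment, N m; "width": opening from 0.0 (shut) to 1.0 (fully open); "gripper_force": force on a finger pad.
Only numpy, scipy, OpenCV 4.12 (cv2) and the standard library are available. Lean on these libraries where they do the work, as an engineer would, in place of code of your own. Each camera call takes 0.05 s, during which the arm holds its last target. There are 200 camera calls.

## Working session

There is one attempt and no reset: what is moved stays moved. The work goes in short steps, Python scripts to look and compute and a tool call to move; the robot and the scene stay as the last step left them, time stands still between calls to the robot, and variables do not carry over. Pictures are saved under pics/ and viewed, at most 10 in all, crops included, and the job is handed in when it is done.

Besides the shell and the picture viewer there is one more tool, called after "Call:" as name(argument=value, ...) on one line, values as JSON. arm_command: Moves the arm, as the interface text tells. Its arguments: {"type":"object","properties":{"targets":{"type":"array","items":{"type":"array","items":{"type":"array","items":{"type":"number"}}}},"jaw":{"type":"number"},"newtons":{"type":"number"}},"required":["targets"]}

```bash
mkdir -p pics; cat > h.py <<'E'
import numpy as np, cv2, pickle
from scipy.spatial.transform import Rotation as R
from cell import arm
def grab(name):
    s=arm.observe(); im=arm.get_image(name)
    K=np.array([[im['fx'],0,im['cx']],[0,im['fy'],im['cy']],[0,0,1]]); d=np.array(im['dist'],float)
    if 'T_tool_cam' in im:
        T=np.eye(4);T[:3,:3]=R.from_rotvec(s['ee_rot']).as_matrix() if np.size(s['ee_rot'])==3 else np.array(s['ee_rot']);T[:3,3]=s['position']
        C=T@np.array(im['T_tool_cam'])
    else:
        C=np.eye(4);r=np.array(im['rotation']);C[:3,:3]=R.from_rotvec(r).as_matrix() if r.size==3 else r;C[:3,3]=im['xyz']
    h,w=im['z_map'].shape
    uv=np.stack(np.meshgrid(np.arange(w),np.arange(h)),-1).reshape(-1,1,2).astype(float)
    n=cv2.undistortPoints(uv,K,d).reshape(h,w,2)
    z=im['z_map'];P=np.dstack([n*z[...,None],z])@C[:3,:3].T+C[:3,3]
    P[z==0]=np.nan
    D=dict(rgb=im['pixels'],P=P,C=C,n=n,K=K,d=d,s=s); pickle.dump(D,open(f'{name}.pkl','wb'))
    return D
def onplane(D,u,v,zw):
    r=D['C'][:3,:3]@np.append(D['n'][int(v),int(u)],1); o=D['C'][:3,3]
    return o+r*(zw-o[2])/r[2]
def save(D,fn,crop=None,sc=1):
    a=D['rgb'][...,::-1]
    if crop: a=a[crop[1]:crop[3],crop[0]:crop[2]]
    cv2.imwrite('pics/'+fn,cv2.resize(a,None,fx=sc,fy=sc,interpolation=cv2.INTER_CUBIC))
E
python3 - <<'E'
from h import *
s=arm.observe();print(s)
a=grab('scene');b=grab('side')
print(a['C'],b['C'])
cv2.imwrite('pics/a.png',a['rgb'][...,::-1]);cv2.imwrite('pics/b.png',b['rgb'][...,::-1])
E
```

```text
{'clock': 0.0, 'joints': array([-1.3096032 ,  0.43522213,  0.02498937,  1.574112  , -0.0115796 ,
        1.13397597, -0.0750996 ]), 'dq': array([-0.00051341,  0.0012377 , -0.0011807 , -0.00045112, -0.00057321,
        0.00143658, -0.0003752 ]), 'joint_efforts': array([-4.26726046e-04, -6.67855453e+01,  9.84612554e-01, -3.14456999e+01,
       -6.05940144e-02,  4.28924127e-02,  1.65153779e-04]), 'position': array([0.22228317, 0.58362046, 0.2449399 ]), 'ee_rot': array([-5.68394604e-01, -3.08962576e+00,  2.46365986e-03]), 'force': array([-0.49001375, -0.06025569,  0.23521044]), 'ft_torque': array([ 0.00993954,  0.05916898, -0.04400313]), 'gripper_force': 0.0, 'width': 0.9968962562052679}
[[ 0.38956913  0.67899249 -0.62225805  1.29828359]
 [ 0.92087306 -0.27607168  0.27527666 -0.4441239 ]
 [ 0.01512296 -0.68025996 -0.7328149   1.09723716]
 [ 0.          0.          0.          1.        ]] [[ 0.95752034 -0.22165529  0.18445523  0.18789277]
 [-0.2883483  -0.74299836  0.60399395 -1.06742364]
 [ 0.00317148 -0.63152384 -0.77534997  1.330956  ]
 [ 0.          0.          0.          1.        ]]
```

View pics/a.png

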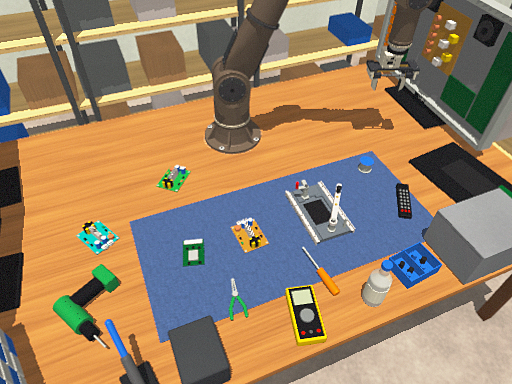

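View pics/b.png

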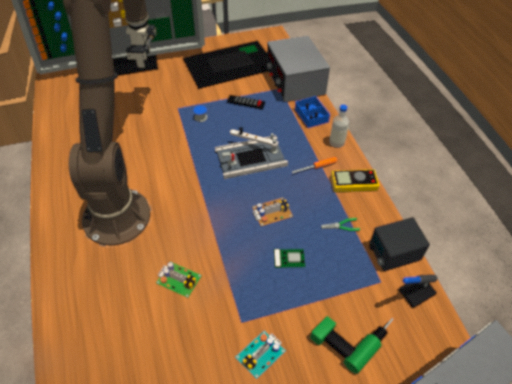

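The scene shows three boards of this shape: tan at (250,234), cyan at (97,237) and green at (174,178). The tan one on the mat fits. The pallet is at (320,212), with its red peg at (302,185). The side view agrees: tan board (272,210), pallet (250,157). I'll enlarge both in one crop.

```bash
python3 - <<'E'
from h import *
a=pickle.load(open('scene.pkl','rb'))
save(a,'c.png',(220,160,370,265),5)
for u,v in [(250,234),(320,212),(302,185)]: print(a['P'][v,u])
E
```

```text
[ 0.55680168 -0.14294131  0.03353841]
[0.54750664 0.13355625 0.0142203 ]
[0.39750751 0.13848796 0.00885348]
```

View pics/c.png

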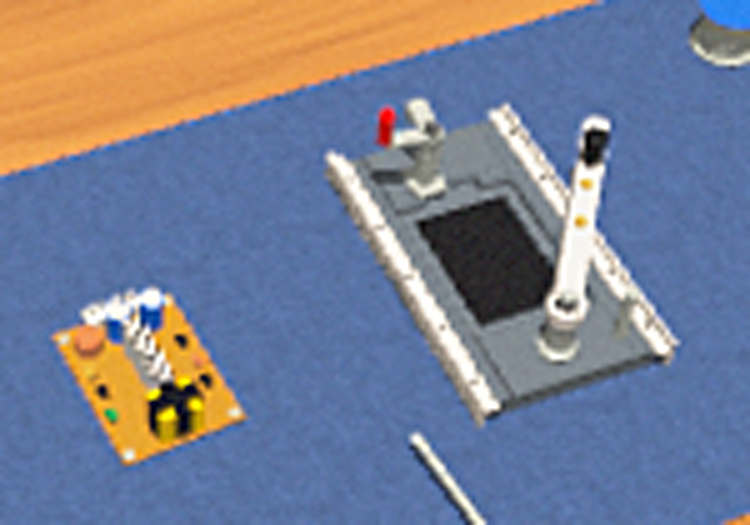

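The crop confirms the tan board: blue capacitors and white plugs at its robot end, transformer at the far end. The catch is open with its red peg at -y, and the bar is part way open over +y. Next I'll move the wrist camera over the pallet.

Call:
arm_command(targets=[[[-0.049,-0.034,-0.011,0,0,0],[-0.049,-0.034,-0.011,0,0,0],[-0.049,-0.034,-0.011,0,0,0],[-0.049,-0.034,-0.011,0,0,0],[-0.049,-0.034,-0.011,0,0,0],[-0.049,-0.034,-0.011,0,0,0],[-0.049,-0.034,-0.011,0,0,0],[-0.049,-0.034,-0.011,0,0,-0.18],[0,0,0,0,0,-0.18],[0,0,0,0,0,0]]])

```text
clock: 1.35
position: [0.4893, 0.1943, 0.3325]
ee_rot: [-0.033, -3.141, 0.0]
force: [-0.1, 0.1, -0.5]
width: 0.998
gripper_force: 0.0
```

```bash
python3 - <<'E'
from h import *
w=grab('wrist');print(w['s']['clock'],w['s']['position'],w['C'])
cv2.imwrite('pics/w1.png',w['rgb'][...,::-1])
E
```

```text
1.35 [0.48929642 0.19425714 0.3325164 ] [[ 2.20356124e-02  9.65049011e-01  2.61141414e-01  4.18883037e-01]
 [ 9.99757089e-01 -2.13858466e-02 -5.32994591e-03  1.96347622e-01]
 [ 4.41071186e-04  2.61195428e-01 -9.65285840e-01  4.72566007e-01]
 [ 0.00000000e+00  0.00000000e+00  0.00000000e+00  1.00000000e+00]]
```

View pics/w1.png

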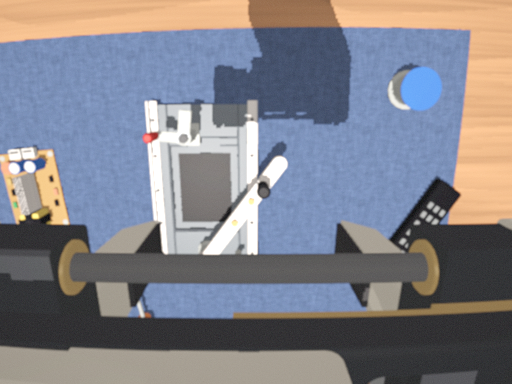

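The wrist view shows the pallet upright in the picture: strips at columns 150 and 252, near end at row 102. The catch pin is at (184,138), the peg at (150,138), the knob at (263,188), the nose at (281,163) and the tan board at (35,190). Now to measure.

```bash
python3 - <<'E'
from h import *
w=pickle.load(open('wrist.pkl','rb'));a=pickle.load(open('scene.pkl','rb'))
def ang(v): return np.degrees(np.arctan2(v[1],v[0]))
for nm,D in (('wrist',w),('scene',a)):
    P=D['P'];c=D['rgb'].astype(int);z=P[...,2];mx=c.max(-1);mn=c.min(-1)
    reg=(P[...,0]>.36)&(P[...,0]<.72)&(P[...,1]>.02)&(P[...,1]<.29)
    print(nm,'mat z',np.nanmedian(z[(abs(P[...,0]-.56)<.05)&(abs(P[...,1]+.03)<.02)]))
    m=reg&(z>.010)&(z<.030)&(mx-mn<40)
    q=P[m][:,:2].astype(np.float32);print('pallet',m.sum(),q.min(0),q.max(0),cv2.minAreaRect(q))
    m2=reg&(z>.0205)&(z<.030)&(mn>120); q=P[m2]
    for side in (q[:,1]<.135,q[:,1]>=.135):
        s=q[side]; l=cv2.fitLine(s[:,:2].astype(np.float32),cv2.DIST_HUBER,0,.01,.01).ravel(); print(' strip',len(s),l,ang(l[:2]),np.percentile(s,[1,99],axis=0).ravel())
    m3=reg&(z>.055)&(z<.075)&(mn>120)&(P[...,0]>.45); s=P[m3]
    l=cv2.fitLine(s[:,:2].astype(np.float32),cv2.DIST_HUBER,0,.01,.01).ravel()
    t=(s[:,:2]-l[2:])@l[:2];print(' bar',len(s),l,ang(l[:2]),'ends',l[2:]+t.min()*l[:2],l[2:]+t.max()*l[:2],np.median(s[:,2]))
    mk=reg&(z>.075)&(mx<70);print(' knob',mk.sum(),P[mk].mean(0) if mk.any() else 0,np.nanmax(P[mk][:,2]) if mk.any() else 0)
    mr=reg&(c[...,0]>130)&(c[...,1]<70)&(z>.04);print(' peg',mr.sum(),np.nanmedian(P[mr],0),np.nanmax(P[mr][:,2]))
    # board
    rb=(P[...,0]>.44)&(P[...,0]<.68)&(P[...,1]<-.05)&(P[...,1]>-.25)
    mb=rb&(z>-.002)&(z<.02)&(c[...,0]>c[...,2]+60)
    q=P[mb][:,:2].astype(np.float32);print(' board',mb.sum(),cv2.minAreaRect(q) if len(q)>3 else 0)
    mh=rb&(z>.028); print(' tall',mh.sum(),P[mh].mean(0) if mh.any() else 0)
for u,v in ((184,138),(281,163),(263,188)): print(w['P'][v,u])
E
```

```text
wrist mat z 0.0038236542799637285
pallet 13587 [0.41320008 0.05541691] [0.6425077  0.20810395] ((0.5284321308135986, 0.13028736412525177), (0.15076160430908203, 0.22723285853862762), 88.73046112060547)
 strip 2028 [0.99955595 0.02979694 0.53099173 0.06619424] 1.7074914 [0.4151503  0.05663593 0.02052604 0.63677155 0.13181759 0.02914379]
 strip 1594 [ 0.99996376 -0.00851518  0.49451232  0.19581896] -0.48788974 [0.41870577 0.13751891 0.02052469 0.63944135 0.20652533 0.02920089]
 bar 1916 [ 0.79563886 -0.60577124  0.53682137  0.19790596] -37.28436 ends [0.48582515 0.23673267] [0.62726224 0.12904748] 0.06808540344731095
 knob 34568 [0.46475433 0.20465955 0.40877207] 0.4248213785675741
 peg 33 [0.45307922 0.08515543 0.09375596] 0.10244949638999368
 board 1843 ((0.5374752283096313, -0.13988995552062988), (0.11768333613872528, 0.09570939093828201), 3.6191742420196533)
 tall 967 [ 0.5349755  -0.13338421  0.03506419]
scene mat z 0.002736733052064233
pallet 1823 [0.41213188 0.05201938] [0.6677305 0.2075984] ((0.54018235206604, 0.12912166118621826), (0.1529756486415863, 0.2537533938884735), 88.87250518798828)
 strip 223 [ 0.99940544 -0.03447793  0.5188711   0.06746504] -1.9758316 [0.42391226 0.05316502 0.02054372 0.6607527  0.13071815 0.0294434 ]
 strip 180 [ 0.9997814  -0.02090742  0.55761254  0.19518796] -1.1979939 [0.42504039 0.13869154 0.02059399 0.66164989 0.20722899 0.02977742]
 bar 216 [ 0.8234216  -0.5674301   0.58760965  0.16635878] -34.57121 ends [0.48657574 0.23598251] [0.64750362 0.1250851 ] 0.06641322740699362
 knob 21 [0.52823971 0.20760353 0.0895811 ] 0.10027499848575883
 peg 18 [0.45907429 0.07686346 0.09500577] 0.10403534461200215
 board 475 ((0.5374569296836853, -0.1390039324760437), (0.12789927423000336, 0.09182614833116531), 3.36279296875)
 tall 170 [ 0.55055264 -0.13667974  0.03430642]
[0.4590432  0.11758658 0.07842475]
[0.49467353 0.23634602 0.06688015]
[0.51853966 0.21182739 0.09864795]
```

The pallet centre is about (0.534, 0.130), yaw -1.2° (the tool is now aligned to it). The bar is at about 0.63 rad. The predicted knob and nose positions agree with the measured ones to 3 mm. I'll straddle the knob.

Call:
arm_command(targets=[[[-0.0285,0.018,0.04,0,0,0],[0,0,0.05,0,0,0.157],[0,0,0.05,0,0,0.157],[0,0,0.05,0,0,0.157],[0,0,0.05,0,0,0.157],[0,0,0,0,0,0]]], jaw=0.038)

```text
clock: 2.15
position: [0.515, 0.2122, 0.0897]
ee_rot: [-0.997, -2.974, 0.009]
force: [0.2, -0.1, 1.1]
width: 0.426
gripper_force: 0.0
```

Call:
arm_command(targets=[[[-0.0018,0.0218,0,0,0,0.16],[-0.0018,0.0218,0,0,0,0.16],[-0.0018,0.0218,0,0,0,0.16],[-0.0018,0.0218,0,0,0,0.16],[-0.0018,0.0218,0,0,0,0.16],[0,0.003,0,0,0,0],[0,0,0,0,0,0],[0,0,0,0,0,0]]])

```text
clock: 3.15
position: [0.613, 0.2656, 0.0935]
ee_rot: [-2.077, -2.357, -0.001]
force: [0.5, 0.8, -0.2]
width: 0.412
gripper_force: 0.0
```

Call:
arm_command(targets=[[[0,0,-0.052,0,0,0],[0,0,-0.052,0,0,-0.185],[0,0,-0.052,0,0,-0.185],[0,0,0,0,0,-0.185],[0,0,0,0,0,-0.185],[0,0,0,0,0,-0.185],[0,0,0,0,0,-0.185],[0,0,0,0,0,-0.185],[0,0,0,0,0,-0.185],[0,0,0,0,0,-0.03]]], jaw=0.04)

```text
clock: 4.4
position: [0.6132, 0.2652, 0.2491]
ee_rot: [0.101, -3.14, -0.0]
force: [-0.0, -0.2, 0.7]
width: 0.434
gripper_force: 0.0
```

Call:
arm_command(targets=[[[0.0154,-0.057,0,0,0,0],[0.0154,-0.057,0,0,0,0],[0.0154,-0.057,0,0,0,0],[0.0154,-0.057,0,0,0,0],[0.0154,-0.057,0,0,0,0],[0.0154,-0.057,0,0,0,0],[0.0154,-0.057,0,0,0,0],[0,0,0,0,0,0]]])

```text
clock: 5.4
position: [0.5291, -0.1453, 0.2494]
ee_rot: [-0.08, 3.14, -0.003]
force: [-0.7, 1.4, -0.3]
width: 0.435
gripper_force: 0.0
```

```bash
python3 - <<'E'
from h import *
w=grab('wrist');a=grab('scene');print(w['s']['position'],w['s']['ee_rot'])
def bd(D,box,lo=-.003,hi=.02):
    P=D['P'];c=D['rgb'].astype(int);z=P[...,2]
    rb=(P[...,0]>.44)&(P[...,0]<.66)&(P[...,1]<-.05)&(P[...,1]>-.25)
    m=rb&(z>-.003)&(z<.02)&(c[...,0]>c[...,2]+60);q=P[m][:,:2].astype(np.float32)
    print('board',m.sum(),cv2.minAreaRect(q),np.median(P[m][:,2]))
    s=P[rb&(z>.0335)&(z<.045)&(c.max(-1)-c.min(-1)<40)&(abs(P[...,0]-.545)<.04)]
    if len(s)>5: print('sink',len(s),cv2.minAreaRect(s[:,:2].astype(np.float32)),np.median(s,0))
for D in (w,a): bd(D,0)
P=a['P'];c=a['rgb'].astype(int);z=P[...,2]
s=P[(z>.055)&(z<.075)&(c.min(-1)>120)&(P[...,0]>.5)&(P[...,0]<.72)&(P[...,1]>.1)&(P[...,1]<.36)]
l=cv2.fitLine(s[:,:2].astype(np.float32),cv2.DIST_HUBER,0,.01,.01).ravel();print('bar',len(s),l,np.degrees(np.arctan2(l[1],l[0])))
A=cv2.resize(w['rgb'],None,fx=1,fy=1)[...,::-1];B=a['rgb'][160:352,220:390][...,::-1];B=cv2.resize(B,(280,316))
V=np.zeros((384,800,3),np.uint8);V[:,:512]=A;V[:316,516:796]=B;cv2.imwrite('pics/d.png',V)
E
```

```text
[ 0.52910342 -0.14525584  0.2493658 ] [-0.08046477  3.14039909 -0.00345402]
board 2710 ((0.5397244691848755, -0.13858070969581604), (0.12090282142162323, 0.0903770923614502), 3.495145559310913) 0.007142992940248449
sink 806 ((0.5451366901397705, -0.1372632086277008), (0.08005750179290771, 0.03243185207247734), 2.3595693111419678) [ 0.55057672 -0.13780412  0.03867218]
board 459 ((0.5410786867141724, -0.13937510550022125), (0.11951310932636261, 0.09059103578329086), 2.995764970779419) 0.005736994599334855
sink 56 ((0.5473794341087341, -0.1361115425825119), (0.027151204645633698, 0.078532874584198), 83.11949157714844) [ 0.54672153 -0.13914807  0.03707109]
bar 264 [ 0.19782959 -0.9802364   0.62535477  0.18816216] -78.58993
```

View pics/d.png

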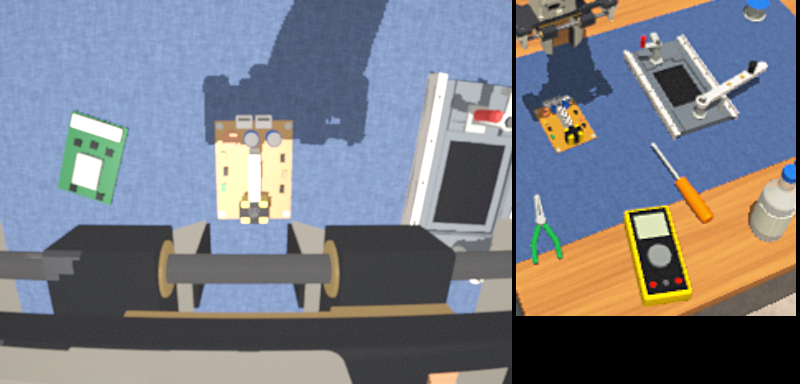

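The wrist view shows the tan board at (255,168), plugs towards the robot. The inset and the line fit put the bar at about 1.35 rad, clear of the pocket. The board fit is 121 x 90 mm at (0.540, -0.139), yaw 3.3°. I'll go down to the heat sink.

Call:
arm_command(targets=[[[-0.0112,0.006,0.04,0,0,0],[0,0,0.05,0,0,0],[0,0,0.05,0,0,0],[0,0,0.045,0,0,0],[0,0,0.025,0,0,0],[0,0,0.008,0,0,0],[0,0,0,0,0,0]]], jaw=0.042)

```text
clock: 6.38
position: [0.5423, -0.1317, 0.031]
ee_rot: [0.1, -3.14, -0.001]
force: [0.3, -0.3, 0.3]
width: 0.458
gripper_force: 0.0
```

Call:
arm_command(targets=[[[0.002,-0.007,0.002,0,0,0],[0,0,0,0,0,0],[0,0,0,0,0,0]]])

```text
clock: 6.75
position: [0.5406, -0.14, 0.0294]
ee_rot: [-0.098, 3.139, -0.0]
force: [0.3, -0.3, -0.3]
width: 0.455
gripper_force: 0.0
```

Call:
arm_command(targets=[[[0,0,0,0,0,0],[0,0,0,0,0,0],[0,0,0,0,0,0],[0,0,0,0,0,0]]], jaw=0.0, newtons=25)

```text
clock: 7.25
position: [0.5403, -0.1397, 0.0288]
ee_rot: [0.099, -3.14, -0.0]
force: [-0.3, 0.4, 0.1]
width: 0.13
gripper_force: 25.0
```

Call:
arm_command(targets=[[[0,0,-0.02,0,0,0],[0,0,-0.05,0,0,0],[0,0,-0.055,0,0,0.084],[0,0.02,-0.045,0,0,0],[0.003,0.05,0,0,0,0],[0.004,0.05,0,0,0,0],[0.004,0.05,0,0,0,0],[0.003,0.05,0,0,0,0],[0,0.035,0,0,0,0],[0,0.015,0,0,0,0]]])

```text
clock: 8.5
position: [0.5314, 0.1328, 0.1984]
ee_rot: [-0.028, -3.141, -0.001]
force: [-0.0, -0.9, -1.9]
width: 0.134
gripper_force: 25.0
```

Call:
arm_command(targets=[[[0,0,0,0,0,0],[0,0,0,0,0,0]]])

```text
clock: 8.75
position: [0.5321, 0.1284, 0.1987]
ee_rot: [-0.037, -3.141, 0.002]
force: [-0.9, -0.6, -2.5]
width: 0.128
gripper_force: 25.0
```

```bash
python3 - <<'E'
from h import *
w=grab('wrist');print(w['s']['position'],w['s']['ee_rot'],w['s']['force'])
save(w,'e.png')
E
```

```text
[0.5320997  0.12838147 0.19871399] [-3.66332127e-02 -3.14116039e+00  1.59492683e-03] [-0.88380528 -0.58800143 -2.52526393]
```

View pics/e.png

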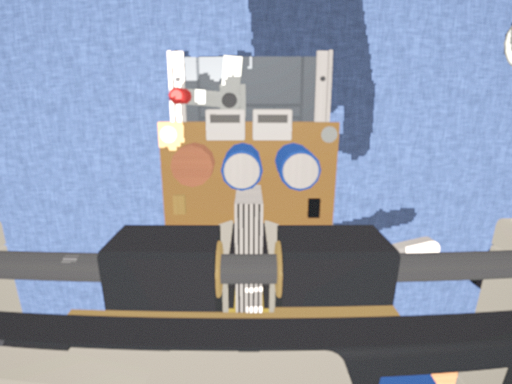

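The held board is level over the pallet: plugs at (240,125), strips at columns 168-186 and 315-332 with their ends at row 52, catch pin at (229,100). Next I measure strips and board edges by ray-plane in this one picture.

```bash
python3 - <<'E'
from h import *
w=pickle.load(open('wrist.pkl','rb'));c=w['rgb'].astype(int);P=w['P'];z=P[...,2]
blue=(c[...,2]-c[...,0]>35)
L=[];Rr=[];
for v in range(62,112,3):
    row=~blue[v]; us=np.where(row[150:200])[0]+150; L.append((us[0]-.5,v)); us=np.where(row[305:345])[0]+305; Rr.append((us[-1]+.5,v))
print([int(l[0]) for l in L],[int(r[0]) for r in Rr])
def pp(uv,zw): 
    n=cv2.undistortPoints(np.array(uv,float).reshape(-1,1,2),w['K'],w['d']).reshape(-1,2)
    r=np.c_[n,np.ones(len(n))]@w['C'][:3,:3].T;o=w['C'][:3,3];return o+r*((zw-o[2])/r[:,2])[:,None]
def line(q): 
    k=np.polyfit(q[:,0],q[:,1],1);return k
tops=[(u,np.where(~blue[30:80,u])[0][0]+29.5) for u in (174,178,182,320,324,328)]
print('end px',tops)
for off in (.024,.026):
    l=line(pp(L[4:] if 0 else L,off));r=line(pp(Rr,off));print('strip yaw',np.degrees(np.arctan([l[0],r[0]])),'y at .534',np.polyval(l,.534),np.polyval(r,.534),'width',np.polyval(r,.43)-np.polyval(l,.43),'mid@.43',(np.polyval(r,.43)+np.polyval(l,.43))/2)
    print('end',pp(tops,off).round(4)[:,:2].tolist())
m=(z>.01)&(z<.03)&~blue;m[150:]=0
print('strip z',np.nanmedian(z[60:110,175:182]),np.nanmedian(z[60:110,320:328]),'rim z',np.nanmedian(z[80:110,285:298]),'mat',np.nanmedian(z[60:110,100:140]))
# board
bz=z[130:215,170:330];print('board z',np.nanpercentile(bz,[5,20,40]),'left/right',np.nanmedian(z[195:218,166:172]),np.nanmedian(z[195:218,326:331]))
tan=(c[...,0]-c[...,2]>45)
zt=np.nanmedian(z[195:218,195:215]);print('zt',zt)
bl=[];br=[]
for v in range(140,220,4):
    us=np.where(tan[v,140:360])[0]+140; bl.append((us[0]-.5,v)); br.append((us[-1]+.5,v))
print([int(x[0]) for x in bl],[int(x[0]) for x in br])
bt=[(u,np.where(tan[100:140,u])[0][0]+99.5) for u in (190,196,302,310,316)]
print('bt',bt)
l=line(pp(bl,zt));r=line(pp(br,zt));print('board yaw',np.degrees(np.arctan([l[0],r[0]])),'mid y at .53',(np.polyval(l,.53)+np.polyval(r,.53))/2,'w',np.polyval(r,.5)-np.polyval(l,.5));print(pp(bt,zt).round(4)[:,:2].tolist())
s=arm.observe();print(s['position'],s['ee_rot'])
E
```

```text
[166, 166, 166, 166, 166, 166, 167, 167, 167, 167, 167, 166, 167, 168, 168, 168, 168] [333, 333, 333, 333, 332, 332, 332, 332, 332, 332, 331, 331, 331, 331, 331, 331, 330]
end px [(174, np.float64(49.5)), (178, np.float64(49.5)), (182, np.float64(49.5)), (320, np.float64(48.5)), (324, np.float64(48.5)), (328, np.float64(48.5))]
strip yaw [-1.61978804 -1.66168645] y at .534 0.0525104557580235 0.20713356189367313 width 0.1546992201079435 mid@.43 0.1328009953407231
end [[0.4123, 0.0636], [0.4125, 0.0673], [0.4126, 0.071], [0.4147, 0.1974], [0.4148, 0.2011], [0.4148, 0.2048]]
strip yaw [-1.61978804 -1.66168645] y at .534 0.05299467764491566 0.20663487611575598 width 0.15371631244313422 mid@.43 0.13279376339521068
end [[0.4126, 0.064], [0.4128, 0.0677], [0.4129, 0.0714], [0.415, 0.1969], [0.4151, 0.2006], [0.4151, 0.2043]]
strip z 0.0229846319125952 0.022291605386366348 rim z 0.019989545158912048 mat 0.004001748233876168
board z [0.17616725 0.17678209 0.17743469] left/right 0.17701525528918916 0.1770300712738053
zt 0.17697720253903892
[183, 178, 159, 160, 160, 160, 160, 161, 161, 161, 162, 162, 162, 162, 163, 163, 163, 163, 164, 164] [338, 337, 337, 336, 336, 336, 335, 335, 335, 334, 334, 334, 334, 333, 333, 333, 332, 332, 332, 331]
bt [(190, np.float64(99.5)), (196, np.float64(121.5)), (302, np.float64(121.5)), (310, np.float64(121.5)), (316, np.float64(121.5))]
board yaw [-9.2032739 -1.9698609] mid y at .53 0.1272565746938125 w 0.08822440781836159
[[0.4596, 0.1024], [0.4702, 0.1047], [0.4715, 0.1568], [0.4715, 0.1608], [0.4716, 0.1637]]
[0.53215027 0.12837012 0.19877258] [-3.72579012e-02 -3.14129339e+00  1.29149877e-03]
```

Pallet estimates agree at a centre of about (0.5345, 0.1303) and yaw of about -1.4°. The board centre is about the TCP minus 1 mm in x. I'll descend to just above the rim and look at the gaps.

Call:
arm_command(targets=[[[-0.003,0.002,0.03,0,0,0],[0,0,0.04,0,0,0],[0,0,0.035,0,0,0],[0,0,0.02,0,0,0],[0,0,0.012,0,0,0],[0,0,0,0,0,0],[0,0,0,0,0,0]]])

```text
clock: 9.68
position: [0.5352, 0.132, 0.0621]
ee_rot: [0.034, 3.141, 0.0]
force: [0.2, 0.9, -1.3]
width: 0.132
gripper_force: 26.0
```

```bash
python3 - <<'E'
from h import *
w=grab('wrist');print(w['s']['position'],w['s']['ee_rot'],w['s']['force'])
save(w,'f.png',(130,20,390,215),3)
E
```

```text
[0.53524999 0.1319933  0.06212319] [3.41532877e-02 3.14106070e+00 1.68030397e-04] [ 0.20174309  0.87487435 -1.31855221]
```

View pics/f.png

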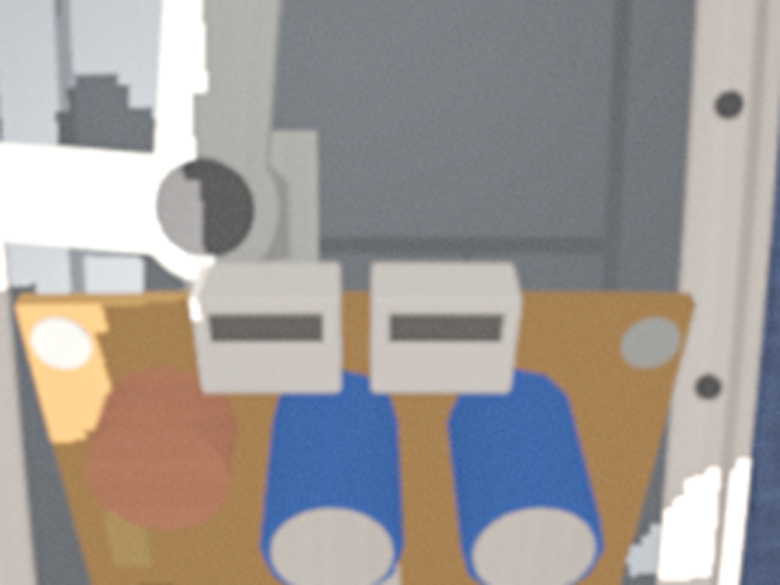

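The close view shows the board level above the pocket, plugs at crop (270..520, 262). Outline edges on the pallet appear at crop row 243 and column 615. I'll project those and the board's edges.

```bash
python3 - <<'E'
from h import *
w=pickle.load(open('wrist.pkl','rb'));P=w['P']
def px(cu,cv): return (130+(cu+.5)/3-.5,20+(cv+.5)/3-.5)
def pp(uv,zw):
    n=cv2.undistortPoints(np.array(uv,float).reshape(-1,1,2),w['K'],w['d']).reshape(-1,2)
    r=np.c_[n,np.ones(len(n))]@w['C'][:3,:3].T;o=w['C'][:3,3];return (o+r*((zw-o[2])/r[:,2])[:,None])[:,:2]
g=lambda l,z:pp([px(*q) for q in l],z).round(4).tolist()
print('hline',g([(340,243),(590,243)],.016),'vline',g([(622,40),(612,230)],.016), 'left v', g([(64,40),(75,270)],.016))
print('strip inner/outer R',g([(694,60),(680,270)],.024),g([(775,60),(765,270)],.024))
for z in (.036,.038): print('board corners',g([(18,296),(692,296)],z),'sides',g([(60,470),(662,430)],z),'plug edge top z+12',g([(200,263),(518,263)],z+.009))
print('board z',np.nanmedian(P[180:205,166:172,2]),'rim z',np.nanmedian(P[40:90,260:310,2]), 'pin', P[20+200//3,130+205//3])
print('zs col',[(v,round(float(P[v,300,2]),4)) for v in range(84,112,2)],[(u,round(float(P[60,u,2]),4)) for u in range(325,350,2)])
E
```

```text
hline [[0.4639, 0.1313], [0.4648, 0.1778]] vline [[0.429, 0.1828], [0.4624, 0.1819]] left v [[0.4267, 0.0826], [0.4674, 0.0814]]
strip inner/outer R [[0.4338, 0.1934], [0.4697, 0.1925]] [[0.4337, 0.2078], [0.4698, 0.2082]]
board corners [[0.4711, 0.0769], [0.4737, 0.1909]] sides [[0.5014, 0.0812], [0.4966, 0.1869]] plug edge top z+12 [[0.4665, 0.1096], [0.4677, 0.1597]]
board corners [[0.471, 0.0776], [0.4736, 0.1902]] sides [[0.501, 0.0818], [0.4962, 0.1863]] plug edge top z+12 [[0.4665, 0.1099], [0.4676, 0.1594]]
board z 0.05812449893182814 rim z 0.020049418248630435 pin [0.45852501 0.11591346 0.07896003]
zs col [(84, 0.0197), (86, 0.0203), (88, 0.0194), (90, 0.02), (92, 0.0199), (94, 0.0215), (96, 0.0199), (98, 0.0195), (100, 0.0195), (102, 0.0177), (104, 0.016), (106, 0.0188), (108, 0.0202), (110, 0.0784)] [(325, 0.0208), (327, 0.02), (329, 0.0197), (331, 0.0203), (333, 0.0173), (335, 0.0177), (337, 0.0202), (339, 0.0198), (341, 0.0195), (343, 0.0199), (345, 0.0194), (347, 0.0201), (349, 0.0202)]
```

The corners project to 114 mm instead of 90, so the board has pitched up in the grip: its plug end caught on the catch plate during the descent. My x estimate for the pallet is therefore too small, or the clearance there is tight. I'll lift, lay the board flat again on its old free spot, then measure the pallet with an open view.

Call:
arm_command(targets=[[[0,0,-0.03,0,0,0],[0,0,-0.05,0,0,0],[0,0,-0.05,0,0,0],[-0.002,-0.045,0,0,0,0],[-0.002,-0.055,0,0,0,0],[-0.002,-0.055,0,0,0,0],[-0.002,-0.055,0,0,0,0],[-0.002,-0.04,0,0,0,0],[0,-0.017,0,0,0,0],[0,0,0,0,0,0]]])

```text
clock: 10.98
position: [0.5392, -0.1354, 0.1919]
ee_rot: [0.036, 3.141, 0.0]
force: [0.2, -0.4, -2.7]
width: 0.134
gripper_force: 26.0
```

```bash
python3 - <<'E'
from h import *
w=grab('wrist');s=w['s'];print(s['clock'],s['position'],s['ee_rot'],s['force'])
c=w['rgb'].astype(int);z=w['P'][...,2]
tan=(c[...,0]-c[...,2]>45)
for v in range(90,220,10):
    us=np.where(tan[v])[0]; print(v,(us[0],us[-1]) if len(us) else 0)
P=w['P'];m=tan&(z>.08);m[225:]=0;print(np.c_[P[m][::150].round(3)][:14].tolist())
m[:, :]&=True; print(np.linalg.lstsq(np.c_[P[m],],np.ones(m.sum()),rcond=None)[0])
E
```

```text
10.975 [ 0.53921349 -0.13537949  0.1919376 ] [3.59248786e-02 3.14126730e+00 1.55085409e-04] [ 0.15597586 -0.39157538 -2.71564713]
90 (np.int64(506), np.int64(511))
100 0
110 0
120 (np.int64(136), np.int64(361))
130 (np.int64(138), np.int64(359))
140 (np.int64(140), np.int64(356))
150 (np.int64(143), np.int64(353))
160 (np.int64(146), np.int64(351))
170 (np.int64(149), np.int64(347))
180 (np.int64(152), np.int64(344))
190 (np.int64(155), np.int64(342))
200 (np.int64(158), np.int64(339))
210 (np.int64(160), np.int64(336))
[[0.453, 0.073, 0.082], [0.474, -0.176, 0.201], [0.475, -0.166, 0.201], [0.476, -0.134, 0.202], [0.477, -0.104, 0.203], [0.478, -0.093, 0.201], [0.476, -0.172, 0.202], [0.477, -0.157, 0.2], [0.479, -0.096, 0.202], [0.48, -0.111, 0.2], [0.479, -0.159, 0.201], [0.48, -0.165, 0.199], [0.48, -0.178, 0.199], [0.483, -0.101, 0.198]]
[1.32893469 0.15067899 1.86374825]
```

The board is pitched 35° but the grip on its centre is intact. I'll lower it so the far edge touches the mat and levels it under a light grip.

Call:
arm_command(targets=[[[0,0,0.04,0,0,0],[0,0,0.045,0,0,0],[0,0,0.03,0,0,0],[0,0,0.012,0,0,0],[0,0,0.008,0,0,0],[0,0,0.008,0,0,0],[0,0,0.008,0,0,0],[0,0,0.008,0,0,0],[0,0,0.004,0,0,0],[0,0,0,0,0,0]]], newtons=10)

```text
clock: 12.28
position: [0.5395, -0.1348, 0.0285]
ee_rot: [-0.033, -3.141, -0.0]
force: [-0.1, -0.2, -2.1]
width: 0.131
gripper_force: 10.0
```

```bash
python3 - <<'E'
from h import *
w=grab('wrist');s=w['s'];print(s['clock'],s['position'],s['ee_rot'],s['force'],s['width'])
c=w['rgb'].astype(int);P=w['P'];tan=(c[...,0]-c[...,2]>60)&(P[...,1]<-.05)&(P[...,2]<.1);tan[225:]=0
A=np.c_[P[tan][:,:2],np.ones(tan.sum())];print(tan.sum(),np.linalg.lstsq(A,P[tan][:,2],rcond=None)[0])
for v in (120,150,180,210):
    us=np.where(tan[v])[0]; print(v,(us[0],us[-1]) if len(us) else 0)
E
```

```text
12.275 [ 0.53948697 -0.1347861   0.02848881] [-3.32018680e-02 -3.14131714e+00 -3.81679249e-05] [-0.09807124 -0.20347851 -2.07000973] 0.13061942165638374
11563 [-0.07421659 -0.0489886   0.0406901 ]
120 (np.int64(182), np.int64(340))
150 (np.int64(158), np.int64(338))
180 (np.int64(161), np.int64(336))
210 (np.int64(163), np.int64(333))
```

Call:
arm_command(targets=[[[0,0,0,0,0,0],[0,0,0,0,0,0],[0,0,0,0,0,0],[0,0,-0.045,0,0,0],[0,0,-0.045,0,0,-0.175],[0,0,-0.045,0,0,-0.175],[0,0,-0.037,0,0,-0.175],[0,0,0,0,0,-0.175],[0,0,0,0,0,-0.175],[0,0,0,0,0,-0.175]]], jaw=0.042)

```text
clock: 13.58
position: [0.5394, -0.1345, 0.201]
ee_rot: [1.55, -2.733, 0.001]
force: [1.6, -1.2, -0.6]
width: 0.454
gripper_force: 0.0
```

Call:
arm_command(targets=[[[0,0,0,0,0,-0.175],[0,0,0,0,0,-0.175],[0,0,0,0,0,-0.17],[-0.055,0,0,0,0,0],[-0.055,0.004,0,0,0,0],[-0.055,0,0,0,0,0],[-0.055,0,0,0,0,0],[-0.055,0,0,0,0,0],[-0.055,0,0,0,0,0],[0,0,0,0,0,0]]])

```text
clock: 14.82
position: [0.5862, 0.1989, 0.1903]
ee_rot: [2.019, -2.382, -0.029]
force: [-0.4, 0.1, 0.3]
width: 0.46
gripper_force: 0.0
```

```bash
python3 - <<'E'
from h import *
w=grab('wrist');s=w['s'];print(s['clock'],s['position'],s['ee_rot'])
save(w,'g.png',(0,0,512,384),1.5)
E
```

```text
14.825 [0.58615972 0.19893671 0.19031114] [ 2.01904043 -2.38190148 -0.02916348]
```

View pics/g.png

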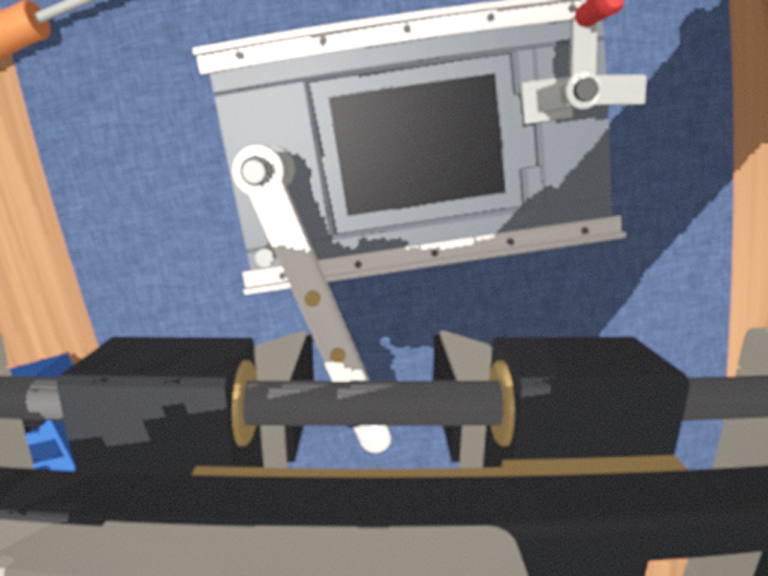

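The wrist view (now with an incomplete turn, joint-limited) shows the whole pallet: pocket corners in this 1.5x picture near (312,84), (507,56), (522,205) and (336,232), pivot bolt (256,170), catch pin (583,90), and the strip ends. Projecting these.

```bash
python3 - <<'E'
from h import *
w=pickle.load(open('wrist.pkl','rb'));P=w['P']
def pp(l,zw):
    uv=[((u+.5)/1.5-.5,(v+.5)/1.5-.5) for u,v in l]
    n=cv2.undistortPoints(np.array(uv,float).reshape(-1,1,2),w['K'],w['d']).reshape(-1,2)
    r=np.c_[n,np.ones(len(n))]@w['C'][:3,:3].T;o=w['C'][:3,3];return (o+r*((zw-o[2])/r[:,2])[:,None])[:,:2]
C=[(312,84),(507,56),(522,205),(336,232)]
for z in (.008,.012,.016):
    q=pp(C,z);print(z,q.round(4).tolist(),'c',q.mean(0).round(4),'sides',[round(float(np.linalg.norm(q[i]-q[i-1])),4) for i in range(4)])
S=pp([(194,50),(246,292),(626,236)],.024);print('strip',S.round(4).tolist(),np.linalg.norm(S[0]-S[1]),np.linalg.norm(S[2]-S[1]),'centre from diag',((S[0]+S[2])/2).round(4),'yaw',np.degrees(np.arctan2(*(S[1]-S[2])[::-1])))
print('pivot',pp([(256,170)],.074),'pin',pp([(583,90)],.075),'hook tip',pp([(645,90)],.07),'peg',pp([(610,5)],.1))
D=pp([(330,98),(494,74),(505,190),(346,214)],.008);print('window',D.round(4).tolist(),D.mean(0))
# floor depth map samples along a row through pocket lateral
def zs(l): return [round(float(P[int(v/1.5),int(u/1.5),2]),4) for u,v in l]
print('left across',zs([(u,150) for u in range(290,350,3)]));print('right across',zs([(u,120) for u in range(495,540,3)]));print('top across',zs([(410,v) for v in range(45,95,3)]));print('bot',zs([(430,v) for v in range(196,236,3)]))
s=arm.observe();print(R.from_rotvec(s['ee_rot']).as_matrix().round(4),s['joints'].round(3))
E
```

```text
0.008 [[0.6, 0.0825], [0.4764, 0.0849], [0.4764, 0.1797], [0.6021, 0.177]] c [0.5387 0.131 ] sides [0.0945, 0.1236, 0.0949, 0.1258]
0.012 [[0.5997, 0.083], [0.4777, 0.0854], [0.4777, 0.1791], [0.6018, 0.1764]] c [0.5392 0.131 ] sides [0.0934, 0.1221, 0.0937, 0.1242]
0.016 [[0.5995, 0.0836], [0.479, 0.086], [0.4789, 0.1785], [0.6015, 0.1758]] c [0.5397 0.131 ] sides [0.0922, 0.1205, 0.0925, 0.1226]
strip [[0.6638, 0.0535], [0.6662, 0.2034], [0.4135, 0.2086]] 0.14990026905087075 0.2528145137230314 centre from diag [0.5387 0.1311] yaw -1.1867762369279637
pivot [[0.63195155 0.12857453]] pin [[0.4600911  0.11587635]] hook tip [[0.42368534 0.11998271]] peg [[0.45561498 0.08191411]]
window [[0.5904, 0.0926], [0.4859, 0.0944], [0.4869, 0.168], [0.5934, 0.1663]] [0.53916932 0.13034277]
left across [0.02, 0.02, 0.0204, 0.0205, 0.021, 0.0196, 0.0199, 0.0205, 0.0195, 0.0184, 0.0148, 0.013, 0.0115, 0.0118, 0.0113, 0.0113, 0.0135, 0.013, 0.0124, 0.012]
right across [0.013, 0.0125, 0.0124, 0.0125, 0.0125, 0.0125, 0.0105, 0.0125, 0.0128, 0.0129, 0.0247, 0.0233, 0.0238, 0.0233, 0.0235]
top across [0.019, 0.0202, 0.0195, 0.0207, 0.0208, 0.0206, 0.0195, 0.017, 0.0126, 0.0117, 0.0116, 0.0111, 0.0108, 0.0119, 0.0121, 0.013, 0.0139]
bot [0.0122, 0.0124, 0.013, 0.0122, 0.012, 0.0126, 0.0112, 0.012, 0.0133, 0.0173, 0.0194, 0.0212, 0.0199, 0.0183]
[[-1.668e-01 -9.856e-01 -2.680e-02]
 [-9.860e-01  1.669e-01 -6.000e-04]
 [ 5.100e-03  2.630e-02 -9.996e-01]] [ 0.102  0.614 -0.789  1.588  0.447  1.156  2.186]
```

Pocket floor corners give 125 x 95 mm. Centre is (0.5388, 0.1308), yaw -1.2°, agreeing with the strips' diagonal (0.5387, 0.1311) and the pivot minus 93 mm (0.539). The strips are 252 mm long, so my earlier near-end guess was 4 mm off. Back to the board.

Call:
arm_command(targets=[[[0.057,0,-0.012,0.0264,-0.0045,0],[0.057,0,-0.012,0,0,0],[0.057,0,-0.012,0,0,0],[0.057,0,-0.012,0,0,0],[0.057,0,-0.012,0,0,0],[0.057,0,0,0,0,0.1],[0,0,0,0,0,0.14],[0,0,0,0,0,0.15],[0,0,0,0,0,0.15],[0,0,0,0,0,0.15]]])

```text
clock: 16.12
position: [0.528, -0.1459, 0.2506]
ee_rot: [1.079, -2.949, 0.003]
force: [-0.6, 0.1, 0.7]
width: 0.456
gripper_force: 0.0
```

Call:
arm_command(targets=[[[0,0,0,0,0,0.15],[0,0,0,0,0,0.15],[0,0,0,0,0,0.15],[0,0,0,0,0,0.15],[0,0,0,0,0,0.134],[0,0,0,0,0,0],[0,0,0,0,0,0]]])

```text
clock: 17.0
position: [0.5287, -0.1448, 0.2507]
ee_rot: [0.036, 3.141, -0.003]
force: [0.5, 0.1, -0.2]
width: 0.456
gripper_force: 0.0
```

```bash
python3 - <<'E'
from h import *
w=grab('wrist');s=w['s'];print(s['clock'],s['position'],s['ee_rot'],s['joints'].round(2))
print(R.from_rotvec(s['ee_rot']).as_matrix().round(4))
P=w['P'];c=w['rgb'].astype(int);z=P[...,2]
rb=(P[...,0]>.44)&(P[...,0]<.66)&(P[...,1]<-.05)&(P[...,1]>-.25)
m=rb&(z>-.003)&(z<.02)&(c[...,0]>c[...,2]+60);q=P[m]
print('board',m.sum(),cv2.minAreaRect(q[:,:2].astype(np.float32)),np.median(q[:,2]))
print('plane',np.linalg.lstsq(np.c_[q[:,:2],np.ones(len(q))],q[:,2],rcond=None)[0])
E
```

```text
17.0 [ 0.52868654 -0.14482949  0.25074954] [ 3.64471227e-02  3.14124640e+00 -2.95913732e-03] [ 0.57  0.36 -0.54  1.72  0.21  1.11  1.52]
[[-9.997e-01  2.320e-02  1.000e-04]
 [ 2.320e-02  9.997e-01 -1.900e-03]
 [-2.000e-04 -1.900e-03 -1.000e+00]]
board 4328 ((0.5394442677497864, -0.134102463722229), (0.09028319269418716, 0.12621338665485382), 88.70166015625) 0.007064333388745958
plane [-0.02104271 -0.01875462  0.01652144]
```

```bash
python3 - <<'E'
from h import *
w=pickle.load(open('wrist.pkl','rb'));P=w['P'];c=w['rgb'].astype(int);z=P[...,2]
m=(z>-.003)&(z<.02)&(c[...,0]>c[...,2]+60)
th=np.radians(-1.3);ax=np.array([np.cos(th),np.sin(th)]);ay=np.array([-ax[1],ax[0]])
d=P[...,:2]-np.array([.5394,-.1341]);X=d@ax;Y=d@ay
for lo in range(-45,45,6):
    s=m&(Y*1e3>lo)&(Y*1e3<lo+6)&(abs(X)<.08)
    if s.any(): print(lo,s.sum(),np.percentile(X[s],[0,1,99,100]).round(4))
for lo in range(-60,60,12):
    s=m&(X*1e3>lo)&(X*1e3<lo+12)&(abs(Y)<.06)
    if s.any(): print('x',lo,s.sum(),(Y[s].min()).round(4),(Y[s].max()).round(4))
E
```

```text
-45 202 [-0.063  -0.0618  0.0445  0.055 ]
-39 297 [-0.063  -0.063   0.054   0.0549]
-33 386 [-0.063  -0.0629  0.0547  0.0551]
-27 394 [-0.063  -0.0619  0.0548  0.0555]
-21 372 [-0.0549 -0.0537  0.0537  0.055 ]
-15 311 [-0.0538 -0.0537  0.0289  0.0624]
-9 79 [-0.0536 -0.0381  0.0624  0.063 ]
-3 15 [-0.0629 -0.0628 -0.0538 -0.0537]
3 53 [-0.0538 -0.0538  0.0143  0.0628]
9 329 [-0.0537 -0.0537  0.0522  0.0625]
15 302 [-0.0538 -0.0362  0.0551  0.0632]
21 382 [-0.0629 -0.062   0.0546  0.0551]
27 406 [-0.0629 -0.0628  0.0547  0.0553]
33 392 [-0.063  -0.0629  0.0547  0.0552]
39 403 [-0.0631 -0.0538  0.0534  0.0552]
x -60 386 -0.0439 0.0441
x -48 417 -0.0442 0.0446
x -36 512 -0.0444 0.0449
x -24 475 -0.0447 0.0451
x -12 461 -0.0451 0.0445
x 0 489 -0.044 0.045
x 12 495 -0.0442 0.045
x 24 480 -0.0447 0.0445
x 36 345 -0.0451 0.045
x 48 167 -0.0438 0.044
```

The board is flat at (0.5355, -0.134), yaw -1.3°, parallel to the pallet. Regrip.

Call:
arm_command(targets=[[[-0.0067,0.011,0.04,0,0,0],[0,0,0.05,0,0,0],[0,0,0.05,0,0,0],[0,0,0.045,0,0,0],[0,0,0.025,0,0,0],[0,0,0.011,0,0,0],[0,0,0,0,0,0],[0,0,0,0,0,0]]])

```text
clock: 18.05
position: [0.537, -0.1336, 0.0309]
ee_rot: [0.039, 3.139, -0.003]
force: [-0.0, 0.3, -0.1]
width: 0.459
gripper_force: 0.0
```

Call:
arm_command(targets=[[[0.001,0,0.003,0,0,0],[0,0,0,0,0,0]]])

```text
clock: 18.3
position: [0.5352, -0.1335, 0.0271]
ee_rot: [0.039, 3.141, -0.003]
force: [-0.3, 0.2, 0.2]
width: 0.456
gripper_force: 0.0
```

Call:
arm_command(targets=[[[0,0,0,0,0,0],[0,0,0,0,0,0],[0,0,0,0,0,0],[0,0,0,0,0,0]]], jaw=0.0, newtons=30)

```text
clock: 18.8
position: [0.5352, -0.1335, 0.0267]
ee_rot: [0.039, 3.141, -0.002]
force: [-0.3, -0.8, 0.1]
width: 0.132
gripper_force: 30.0
```

Call:
arm_command(targets=[[[0,0,-0.02,0,0,0],[0,0,-0.05,0,0,0],[0,0,-0.055,0,0,0],[0,0.02,-0.045,0,0,0],[0.001,0.05,0,0,0,0],[0.001,0.05,0,0,0,0],[0.001,0.05,0,0,0,0],[0,0.05,0,0,0,0],[0,0.031,0,0,0,0],[0,0.013,0,0,0,0]]])

```text
clock: 20.05
position: [0.5381, 0.1329, 0.1962]
ee_rot: [-0.034, -3.141, 0.001]
force: [0.1, -0.7, -2.0]
width: 0.131
gripper_force: 30.0
```

Call:
arm_command(targets=[[[0,0,0,0,0,0],[0,0,0,0,0,0],[0,0,0,0,0,0]]])

```text
clock: 20.42
position: [0.5389, 0.1291, 0.1963]
ee_rot: [0.043, 3.141, -0.003]
force: [-0.1, -0.6, -1.5]
width: 0.133
gripper_force: 30.0
```

```bash
cat > chk.py <<'E'
from h import *
w=grab('wrist');s=w['s'];print(s['clock'],s['position'],s['ee_rot'],s['force'])
P=w['P'];c=w['rgb'].astype(int);z=P[...,2]
t=s['position'];zt=t[2]-.0235
m=(c[...,0]>c[...,2]+45)&(abs(z-zt)<.008)&(abs(P[...,0]-t[0])<.09);m[222:]=0
q=P[m];print('n',m.sum(),'plane',np.linalg.lstsq(np.c_[q[:,:2],np.ones(len(q))],q[:,2],rcond=None)[0],np.median(q[:,2])-t[2])
def pp(l,zw):
    n=cv2.undistortPoints(np.array(l,float).reshape(-1,1,2),w['K'],w['d']).reshape(-1,2)
    r=np.c_[n,np.ones(len(n))]@w['C'][:3,:3].T;o=w['C'][:3,3];return (o+r*((zw-o[2])/r[:,2])[:,None])[:,:2]
zb=t[2]-.026+.002
L=[];Q=[]
for v in range(150,220,4):
    us=np.where(m[v])[0];L.append((us[0]-.5,v));Q.append((us[-1]+.5,v))
l=np.polyfit(*pp(L,zb).T,1);r=np.polyfit(*pp(Q,zb).T,1)
print('yaw',np.degrees(np.arctan([l[0],r[0]])),'w',np.polyval(r,.5)-np.polyval(l,.5),'mid y@tcp',(np.polyval(l,t[0])+np.polyval(r,t[0]))/2)
tp=[(u,np.where(m[100:150,u])[0][0]+99.5) for u in list(range(175,198,4))+list(range(300,326,4)) if m[100:150,u].any()]
e=pp(tp,zb);print('edge',np.median(e[e[:,1]<t[1]],0),np.median(e[e[:,1]>t[1]],0))
E
python3 chk.py
```

```text
20.425 [0.53889934 0.12913972 0.19625181] [ 0.04264404  3.14110686 -0.00337716] [-0.13468184 -0.63773036 -1.46308331]
n 8801 plane [ 0.00575018 -0.00480355  0.17431582] -0.01972849648776162
yaw [-1.57004334 -1.64021924] w 0.09147579419561375 mid y@tcp 0.12967721976932897
edge [0.47839991 0.0997268 ] [0.48009639 0.16317339]
```

The board is held level, centre about (0.5391, 0.1295). It needs +1.3 mm in y. Descend to just above the rim and check again.

Call:
arm_command(targets=[[[0,0.0015,0.025,0,0,0],[0,0,0.035,0,0,0],[0,0,0.035,0,0,0],[0,0,0.025,0,0,0],[0,0,0.01,0,0,0],[0,0,0,0,0,0],[0,0,0,0,0,0],[0,0,0,0,0,0]]])

```text
clock: 21.48
position: [0.5394, 0.1323, 0.0673]
ee_rot: [0.039, 3.139, -0.002]
force: [-0.1, 0.8, -2.6]
width: 0.127
gripper_force: 30.0
```

```bash
python3 chk.py
```

```text
21.475 [0.53938231 0.13230544 0.06733712] [ 3.92709504e-02  3.13941196e+00 -1.57375734e-03] [-0.05153916  0.80891198 -2.61882029]
n 9119 plane [ 0.00690987 -0.00338107  0.04458305] -0.01977427642124374
yaw [-1.54731561 -1.76045457] w 0.09227331608104249 mid y@tcp 0.13266919782759717
edge [0.47891444 0.10280054] [0.48054779 0.16622933]
```

Call:
arm_command(targets=[[[0.0006,-0.0016,0.006,0,0,0],[0,0,0.008,0,0,0],[0,0,0.006,0,0,0],[0,0,0.004,0,0,0],[0,0,0.002,0,0,0],[0,0,0,0,0,0]]])

```text
clock: 22.28
position: [0.5381, 0.1306, 0.0402]
ee_rot: [0.039, 3.141, -0.002]
force: [1.0, -0.3, -2.5]
width: 0.132
gripper_force: 30.0
```

Call:
arm_command(targets=[[[0,0,0.003,0,0,0],[0,0,0.002,0,0,0],[0,0,0.001,0,0,0],[0,0,0,0,0,0]]])

```text
clock: 22.78
position: [0.5381, 0.1305, 0.0347]
ee_rot: [0.039, 3.141, -0.003]
force: [-1.9, -1.1, 4.4]
width: 0.132
gripper_force: 30.0
```

Call:
arm_command(targets=[[[0,0,0.0005,0,0,0],[0,0,0,0,0,0]]])

```text
clock: 23.02
position: [0.5381, 0.1305, 0.0347]
ee_rot: [0.039, 3.141, -0.003]
force: [-3.6, -1.7, 12.0]
width: 0.128
gripper_force: 30.0
```

```bash
python3 chk.py
```

```text
23.025 [0.53813012 0.13050023 0.03473364] [ 3.91300281e-02  3.14055574e+00 -2.81674968e-03] [-3.64186219 -1.66704782 11.96521536]
n 9147 plane [ 0.00422187 -0.00297     0.01337007] -0.019689611399746204
yaw [-1.28759492 -1.32347017] w 0.09245115875251525 mid y@tcp 0.13107892441974772
edge [0.47739524 0.10096971] [0.47926633 0.16440706]
```

Seated: board top is at pocket floor + 3 mm, level, and its yaw has settled to the pallet's. Release, lift and go to the knob.

Call:
arm_command(targets=[[[0,0,0,0,0,0],[0,0,0,0,0,0],[0,0,0,0,0,0],[0,0,-0.02,0,0,0],[0,0,-0.055,0,0,0],[0,0,-0.06,0,0,0],[-0.0212,0.0447,0,0,0,0],[-0.0212,0.0447,0,0,0,0],[-0.0212,0.0447,0,0,0,0],[0,0,0,0,0,0]]], jaw=0.042)

```text
clock: 24.32
position: [0.6049, 0.2679, 0.1683]
ee_rot: [-0.032, -3.141, -0.003]
force: [-0.5, -0.3, 0.0]
width: 0.458
gripper_force: 0.0
```

Call:
arm_command(targets=[[[0,0,0,0,0,0.15],[0,0,0,0,0,0.15],[0,0,0,0,0,0.15],[0,0,0,0,0,0.15],[0,0,0,0,0,0.15],[0,0,0,0,0,0.15],[0,0,0,0,0,0.15],[0,0,0,0,0,0.15],[0,0,0,0,0,0.15],[0,0,0,0,0,0]]])

```text
clock: 25.58
position: [0.6048, 0.2624, 0.1686]
ee_rot: [1.992, 2.427, -0.003]
force: [-0.3, 0.8, 0.9]
width: 0.46
gripper_force: 0.0
```

```bash
python3 - <<'E'
from h import *
s=arm.observe();print(s['clock'],s['position'],s['ee_rot'],s['joints'].round(2));print(R.from_rotvec(s['ee_rot']).as_matrix().round(3))
a=grab('scene');P=a['P'];c=a['rgb'].astype(int);z=P[...,2]
m=(P[...,0]>.48)&(P[...,0]<.6)&(P[...,1]>.08)&(P[...,1]<.18)&(z>.001)&(z<.03)&(c[...,0]>c[...,2]+60)
print('board',m.sum(),cv2.minAreaRect(P[m][:,:2].astype(np.float32)),np.median(P[m][:,2]))
E
```

```text
25.575 [0.60482089 0.26239944 0.16857666] [ 1.99220137  2.42726793 -0.00258984] [-0.35  0.57 -0.22  1.56  0.14  1.03 -0.41]
[[-0.195  0.981  0.   ]
 [ 0.981  0.195 -0.002]
 [-0.002 -0.    -1.   ]]
board 375 ((0.5405544638633728, 0.13105957210063934), (0.09628619253635406, 0.11886823177337646), 89.14422607421875) 0.013747073729094117
```

Call:
arm_command(targets=[[[0,0,0.035,0,0,0],[0,0,0.03,0,0,0],[0,0,0.012,0,0,0],[0,0,0,0,0,0]]])

```text
clock: 26.12
position: [0.6047, 0.2627, 0.0912]
ee_rot: [1.992, 2.429, -0.003]
force: [0.6, 0.1, -0.8]
width: 0.46
gripper_force: 0.0
```

Call:
arm_command(targets=[[[-0.0015,-0.0205,0,0,0,-0.15],[-0.0015,-0.0205,0,0,0,-0.15],[-0.0015,-0.0205,0,0,0,-0.15],[-0.0015,-0.0205,0,0,0,-0.15],[-0.0015,-0.0205,0,0,0,-0.15],[-0.0015,-0.0205,0,0,0,-0.15],[-0.0015,-0.0205,0,0,0,-0.15],[-0.0015,-0.0205,0,0,0,-0.15],[-0.0015,-0.0205,0,0,0,-0.15],[0,0,0,0,0,0]]])

```text
clock: 27.38
position: [0.4953, 0.1307, 0.0929]
ee_rot: [0.044, 3.139, -0.003]
force: [-1.2, 0.6, 0.1]
width: 0.459
gripper_force: 0.0
```

Call:
arm_command(targets=[[[0,-0.005,0,0,0,0],[0,-0.004,0,0,0,0],[0,-0.002,0,0,0,0],[0,0,0,0,0,0]]])

```text
clock: 27.88
position: [0.4941, 0.1213, 0.0919]
ee_rot: [0.039, 3.141, -0.002]
force: [-0.2, -0.1, -1.2]
width: 0.456
gripper_force: 0.0
```

Call:
arm_command(targets=[[[0,-0.002,0,0,0,0],[0,-0.002,0,0,0,0],[0,-0.001,0,0,0,0],[0,0,0,0,0,0]]])

```text
clock: 28.38
position: [0.4939, 0.1181, 0.0919]
ee_rot: [0.037, 3.141, 0.002]
force: [-0.9, 7.0, -3.2]
width: 0.457
gripper_force: 3.6
```

The force shows the bar against its stop. Back off, lift, go over to the peg and turn.

Call:
arm_command(targets=[[[0,0.005,0,0,0,0],[0,0.005,0,0,0,0],[0,0,-0.03,0,0,0],[0,0,-0.055,0,0,0],[0.0343,-0.048,0,0,0,0],[0,0,0,0,0,-0.14],[0,0,0,0,0,-0.14],[0,0,0,0,0,-0.14],[0,0,0,0,0,-0.14],[0,0,0,0,0,-0.14]]])

```text
clock: 29.62
position: [0.4587, 0.079, 0.1769]
ee_rot: [1.047, -2.962, 0.003]
force: [-0.2, -0.0, -0.7]
width: 0.455
gripper_force: 0.0
```

Call:
arm_command(targets=[[[0,0,0,0,0,-0.14],[0,0,0,0,0,-0.14],[0,0,0,0,0,-0.14],[0,0,0,0,0,-0.14],[0,0,0,0,0,-0.14],[0,0,0,0,0,0]]])

```text
clock: 30.38
position: [0.4586, 0.079, 0.1767]
ee_rot: [1.992, -2.428, 0.001]
force: [0.4, -0.7, -0.1]
width: 0.46
gripper_force: 0.0
```

```bash
python3 - <<'E'
from h import *
w=grab('wrist');s=w['s'];print(s['clock'],s['position'],s['ee_rot'],s['joints'].round(2));print(R.from_rotvec(s['ee_rot']).as_matrix().round(3))
save(w,'i.png',None,1.5)
P=w['P'];c=w['rgb'].astype(int);z=P[...,2]
m=(c[...,0]>130)&(c[...,1]<80)&(z>.08)&(z<.11)&(P[...,0]>.4)&(P[...,0]<.52);print('peg',m.sum(),P[m].mean(0),P[m][:,:2].min(0),P[m][:,:2].max(0))
t=m&(z>.101);print('pegtop',t.sum(),P[t].mean(0))
E
```

```text
30.375 [0.45862423 0.07899606 0.17674213] [ 1.99183065e+00 -2.42812144e+00  1.47178246e-03] [ 0.49  0.44 -1.01  1.98  0.45  0.97  2.2 ]
[[-0.196 -0.981 -0.   ]
 [-0.981  0.196 -0.001]
 [ 0.001 -0.    -1.   ]]
peg 311 [0.45501109 0.07727264 0.0987473 ] [0.44949878 0.07315131] [0.46075981 0.08415823]
pegtop 190 [0.45526389 0.07863872 0.10333843]
```

View pics/i.png

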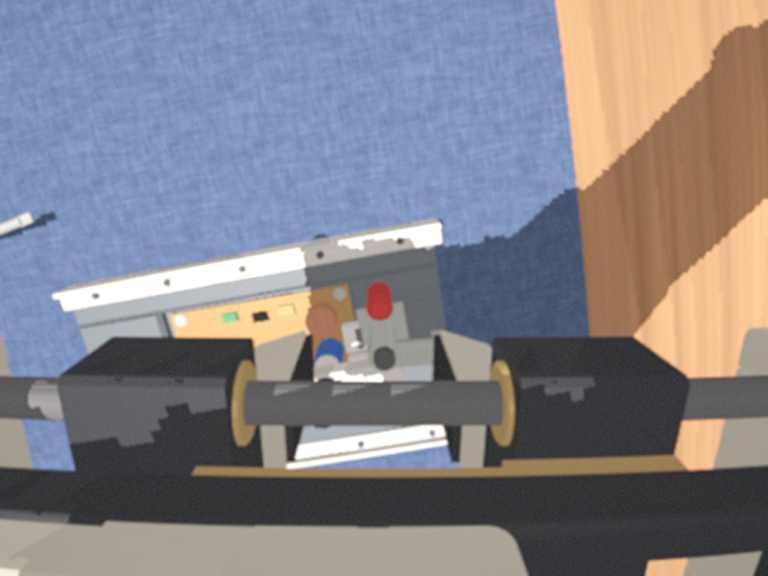

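The picture shows the bar home over the board (knob at (325,390)), the peg at (378,298) and the pin at (384,357). The peg measures (0.4553, 0.0790), 37 mm from the pin as it should be. Lower the fingers round the peg.

Call:
arm_command(targets=[[[0.0006,0.0033,0.03,0,0,0],[0,0,0.03,0,0,0],[0,0,0.016,0,0,0],[0,0,0.006,0,0,0],[0,0,0,0,0,0]]], jaw=0.03)

```text
clock: 31.05
position: [0.4556, 0.0793, 0.0952]
ee_rot: [1.993, -2.428, 0.002]
force: [0.2, 0.3, 0.5]
width: 0.328
gripper_force: 0.0
```

Call:
arm_command(targets=[[[-0.0004,0.0056,0,0,0,0.155],[-0.0004,0.0056,0,0,0,0.155],[-0.0004,0.0056,0,0,0,0.155],[-0.0004,0.0056,0,0,0,0.155],[-0.0004,0.0056,0,0,0,0.155],[-0.0004,0.0056,0,0,0,0.155],[-0.0004,0.0056,0,0,0,0.155],[-0.0004,0.0056,0,0,0,0.155],[-0.0004,0.0056,0,0,0,0.155],[0,0,0,0,0,0]]])

```text
clock: 32.3
position: [0.4264, 0.1158, 0.0957]
ee_rot: [0.029, 3.14, -0.002]
force: [-0.5, 0.5, 0.9]
width: 0.325
gripper_force: 0.0
```

Call:
arm_command(targets=[[[0,0.003,0,0,0,0],[0,0.003,0,0,0,0],[0,0.002,0,0,0,0],[0,0,0,0,0,0]]])

```text
clock: 32.8
position: [0.4262, 0.1235, 0.0948]
ee_rot: [0.03, 3.141, -0.002]
force: [-1.3, -0.4, -0.2]
width: 0.326
gripper_force: 0.1
```

Call:
arm_command(targets=[[[0,0.002,0,0,0,0],[0,0.001,0,0,0,0],[0,0.001,0,0,0,0],[0,0,0,0,0,0]]])

```text
clock: 33.3
position: [0.426, 0.125, 0.0946]
ee_rot: [-0.034, -3.141, 0.007]
force: [0.5, -8.6, 2.3]
width: 0.329
gripper_force: 4.6
```

End stop reached. Back off, lift away, and verify.

Call:
arm_command(targets=[[[0,-0.004,0,0,0,0],[0,-0.003,0,0,0,0],[0,0,-0.03,0,0,0],[0,0,-0.055,0,0,0],[0,0,-0.06,0,0,0],[0,0,-0.06,0,0,0],[0,0,-0.05,0,0,0],[0,0,0,0,0,0]]])

```text
clock: 34.3
position: [0.4276, 0.1219, 0.3536]
ee_rot: [0.03, 3.134, 0.001]
force: [0.4, -0.7, -0.8]
width: 0.323
gripper_force: 0.0
```

```bash
python3 - <<'E'
from h import *
w=grab('wrist');a=grab('scene');s=w['s'];print(s['clock'],s['position'])
for D in (w,a):
    P=D['P'];c=D['rgb'].astype(int);z=P[...,2];I=lambda x0,x1,y0,y1:(P[...,0]>x0)&(P[...,0]<x1)&(P[...,1]>y0)&(P[...,1]<y1)
    m=I(.39,.5,.06,.18)&(c[...,0]>120)&(c[...,1]<80)&(z>.075)
    if m.any(): print('peg',m.sum(),np.median(P[m],0))
    m=I(.48,.6,.08,.18)&(z>.001)&(z<.03)&(c[...,0]>c[...,2]+60)
    if m.any(): print('board',m.sum(),cv2.minAreaRect(P[m][:,:2].astype(np.float32)),np.median(P[m][:,2]))
    m=I(.475,.65,.09,.18)&(z>.06)&(z<.073)&(c.min(-1)>110)
    if m.sum()>10:
        l=cv2.fitLine(P[m][:,:2].astype(np.float32),cv2.DIST_HUBER,0,.01,.01).ravel();print('bar',m.sum(),l,np.degrees(np.arctan(l[1]/l[0])))
V=np.zeros((480,800,3),np.uint8);V[:384,:512]=w['rgb'][...,::-1];V[:384,516:800]=cv2.resize(a['rgb'][170:250,280:360][...,::-1],(284,384));cv2.imwrite('pics/j.png',V[:384])
E
```

```text
34.3 [0.42756982 0.12185248 0.35364282]
peg 27 [0.41804783 0.11993497 0.10100353]
board 2204 ((0.5384125113487244, 0.13165652751922607), (0.08955512940883636, 0.11953180283308029), 87.93030548095703) 0.015125381175111835
bar 756 [ 0.9996855  -0.0250774   0.54463243  0.13074565] -1.4369798
peg 19 [0.42806493 0.11355555 0.09393189]
board 318 ((0.5419156551361084, 0.1297299861907959), (0.09749537706375122, 0.11643128842115402), 87.31562042236328) 0.014187433383613168
bar 202 [ 0.9997927  -0.02036008  0.5561526   0.12769835] -1.1666274
```

View pics/j.png

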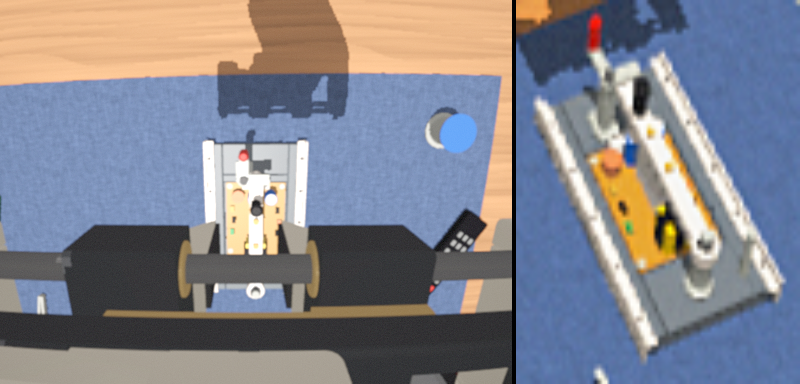

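The picture shows the board in the pocket with its plugs at the notch. The bar lies along the pallet (-1.2 to -1.4°, home) and the peg at (243,157) points to -x with the hook round the nose. Everything is in place, so I'll hand it in.

```bash
python3 -c "
from cell import arm
print(arm.sign_off())"
```

```text
the job is handed in; nothing more can be done
None
```

The job is handed in: the tan board measured flat in the pocket with its plugs at the notch, the bar against its stop post and the hook catch closed round its nose, about 34 s in; the first lowering caught the board on the catch, so I re-laid it on the mat and placed it again, and sign-off gave no verdict.

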